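# Call for parts at the empty station

## Robot

A 6-joint arm with a two-finger parallel gripper is mounted at the origin on a cart in front of the work surface, level with it; the furniture and walls round the work are solid. World frame = base frame: x ahead of the robot, y to its left, z up, the work surface at z = 0. Lengths are in m, angles in rad, forces in N, time in s.
With the tool pointing down it reaches from about 0.325 to 0.775 m from the base axis. Payload 5.5 kg.
Tool frame: the origin (TCP) lies at the very end of the fingers, on their centre line; the grasp point (between the pads) lies 19 mm behind it; z points along the fingers, y is the line along which they close (so a half turn about z gives the same grasp; the last joint's range is limited). The gripper opens to 88 mm and grips with 3 to 60 N. Pads are 20 mm wide; open, the fingers measure 115 mm over their backs; the gripper's body (75 mm by 178 mm) begins 61 mm behind the grasp point.
Start: joints at [1.241, 0.091, 1.231, -0, 1.82, -0.057], TCP at [0.162, 0.578, 0.223] pointing down, gripper open.
Joint ranges: [-2.87, 2.87], [-0.86, 2.18], [0.17, 2.46], [-1.51, 4.65], [0.06, 2.69], [-2.65, 2.65]. Speed limits (rad/s): [2.57, 2.57, 3.01, 3.14, 3.14, 3.14].

## Interface

Orientations are given as a 3x3 rotation matrix whose columns are the frame's x, y, z axes.
In Python, from bench import r gives the robot as it stands.
- The arm moves only by the shell command python3 -m jog 'ROWS' [FORCE]. ROWS is JSON, a list of rows, each a list of 3 entries, a list of its own where there are three numbers: the shift along the tool's x, y, z in m, then the turn, a rotation vector about the tool's x, y, z in degrees, then the opening in per cent of the stroke, from 0 (shut) to 100 (fully open). A call has exactly 5 rows; each row is the pose to reach, as a shift and turn from the pose commanded when the call began, along the tool's axes at that moment; what a row does not reach only later rows make up. A row lasts 1/10 s, in which the tool goes at most 50 mm and 8.59 degrees, less where a joint would pass 70% of its speed; a pose out of reach is approached as far as the arm can. A call with a gripper value outside its range is refused whole. The fingers move at their own pace and stop on an object; FORCE is the grip in N (left out, the last holds). Time passes only in rows, so rows that repeat a pose let the fingers close, or fill a call up. It gives the time, the measured TCP pose, the force, the opening and the grip force at its end, in the units of the state.
- r.read_state(): the state, without advancing time (a new reading comes with each control period).
- r.camera(name): name is "scene" or "top"; returns a dict with "img" (400x640x3 uint8, red, green, blue), "range_z" (400x640 float32, m along the optical axis (not along the pixel's ray), 0 where there is no reading), "fx", "fy", "cx", "cy" (pixels), "camera_from_world" (4x4, takes a point from world to camera coordinates). Camera axes: x right, y down, z forward; pixel columns grow to the right and rows downward; lengths in m; the calibration is good to about 2 mm. A picture is of the moment at which its call begins.
- r.job_done(): hands the job in; it is judged then, once.
The state is a dict: "time_s": time; "joint_positions": joint angles; "dq": joint speeds; "joint_efforts": joint torques, N m; "tool_pos": TCP position; "tool_rot": TCP orientation; "force": force on the tool from outside, world axes, zero at the start; "wrist_torque": the same for the moment, N m; "width": opening from 0.0 (shut) to 1.0 (fully open); "gripper_force": force on a finger pad.
Only numpy, scipy, OpenCV 4.12 (cv2) and the standard library are available. Lean on these libraries where they do the work, as an engineer would, in place of code of your own. Each camera call takes 0.05 s, during which the arm holds its last target. There are 200 camera calls.

## Task

One of the three assembly stations has run out: its nest is empty. With closed fingertips gently press that station's round call button down and hold it for about a second, let it come back up, then push the black tab of the same station's request slide fully to its right-hand stop and withdraw. Only push and press, pick nothing up, and leave the other stations, the parts in them and everything else on the bench as they are.

Things in the scene. Friction and masses are not known exactly. Their poses are not given: they have to be found in the camera images.
- empty_station: the station with the empty nest, to be worked on. Three like stations, places swapped by run: fixed aluminium plate 144 (x) by 130 (y) by 12 mm, origin at the centre of its underside on the bench, z up, x away from the robot, y to its left, yaw within 0.2 rad
- empty_nest (a point): centre of the empty nest's floor, 12 mm above the bench, at x 36 mm, y 0 of the station; the nest is an upright steel ring, outer diameter 64, inner 56, 10 mm high
- empty_button_top (a point): centre of the top of the black round cap of the empty station's call button (station x -14 mm, y 0): 26 mm across, 40 mm above the bench at rest, pressed straight down; moves with the cap. It stands in a collar 38 mm across whose top is 26 mm above the bench
- empty_button (a joint): travel of that button in m: 0 at rest, 0.008 fully down (down is positive); a spring pushes back with 2 N at rest and 6 N fully down, and lifts it again when let go
- empty_slide_tab (a point): centre of the top, 36 mm above the bench, of the black upright tab of the empty station's request slide (station x -52 mm). The tab is 18 mm (x) by 12 mm (y), 20 mm tall; push its left face 20 to 36 mm above the bench. Guide rails along it reach 18 mm above the bench
- empty_slide (a joint): position of that slide in m: 0 at its left end, grows to 0.050 at its right stop (it moves along the station's own -y); starts between 0 and 0.012; rubs with about 1.5 N and stays where it is left
- first_station: a station like the empty one, its nest holding spigot_a; to be left alone
- first_button (a joint): that station's call button, same values; to be left alone
- first_slide (a joint): that station's request slide, same values, starts between 0 and 0.005; to be left alone
- spigot_a: steel flanged spigot, 51 mm across, 46 mm high, standing loose in the nest of first_station; origin at the centre of its underside
- second_station: a station like the empty one, its nest holding spigot_b; to be left alone
- second_button (a joint): that station's call button, same values; to be left alone
- second_slide (a joint): that station's request slide, same values, starts between 0 and 0.005; to be left alone
- spigot_b: steel flanged spigot, 46 mm across, 40 mm high, standing loose in the nest of second_station; origin at the centre of its underside
- flange_ring: steel flanged ring, 62 mm across, 19 mm high, lying flat on the bench behind the stations; origin at the centre of its underside; to be left alone
- bolt: M10 bolt standing on its head, 42 mm tall, in front of the stations; origin at the centre of its underside; to be left alone
- marker: marker pen 126 mm long, 16 mm high, lying on the bench in front of the stations; origin at the centre of its underside; to be left alone
- pliers: pliers 139 mm long, 14 mm high, lying on the bench left of the stations; origin at the centre of its underside; to be left alone
- caliper: slide caliper 212 mm long, 12 mm high, lying on the bench right of the stations; origin at the centre of its underside; to be left alone
- flux_tin: round tin with lid, 58 mm across, 27 mm high, behind the stations; origin at the centre of its underside; to be left alone

How it is judged:
On the way, in this order (a step that is already met when the one before it is completed fails the run):
1. the empty station's call button is held down (over 5 mm of its 8 mm for 0.4 s) while its slide is not yet across (value of joint empty_button above 0.005 m and value of joint empty_slide below 0.03 m), for 0.4 s.
2. the button has come up again, the slide still not across (value of joint empty_button below 0.002 m and value of joint empty_slide below 0.03 m), for 0.05 s.
3. the empty station's slide is at its right stop (within 5 mm) (value of joint empty_slide above 0.045 m), for 0.2 s.
At the end, for the whole second after the job is handed in: The empty station's slide is within 5 mm of its right stop and its button is up (within 2 mm); the other stations' buttons are up and their slides at the left (under 12 mm); the spigots are within 12 mm and all bystanders within 15 mm of where they were (value of joint empty_slide above 0.045 m and value of joint each of empty_button, first_button, second_button below 0.002 m and value of joint each of first_slide, second_slide below 0.012 m and distance of each of spigot_a, spigot_b from where it was at the start of the episode below 0.012 m and distance of each of flange_ring, bolt, marker, pliers, caliper, flux_tin from where it was at the start of the episode below 0.015 m); the robot touches nothing.
It fails at once if a call button of a station with a part in its nest is pressed (over 2.5 mm) (value of joint any of first_button, second_button above 0.0025 m).
It fails at once if a request slide of a station with a part in its nest is pushed (value of joint any of first_slide, second_slide above 0.012 m).
It fails at once if a spigot is shifted, tipped or lifted (over 12 mm) (distance of any of spigot_a, spigot_b from where it was at the start of the episode above 0.012 m).
It fails at once if a bystander is shifted or lifted (over 15 mm) (distance of any of flange_ring, bolt, marker, pliers, caliper, flux_tin from where it was at the start of the episode above 0.015 m).
It fails at once if the empty station is hit or pressed harder than 30 N (contact force between the arm and empty_station above 30 N).
It also fails if it takes over 48 s, if anything falls off the work surface, if the arm or the gripper's body presses on something with over 40 N, if the wrist force passes 120 N, or if a joint passes its speed limit or range.

## Working session

There is one attempt and no reset: what is moved stays moved. The work goes in short steps, Python scripts to look and compute and a shell command to move; the robot and the scene stay as the last step left them, time stands still between calls to the robot, and variables do not carry over. Pictures are saved under pics/ and viewed, at most 10 in all, crops included, and the job is handed in when it is done.

```bash
mkdir -p pics
cat > h.py <<'E'
import numpy as np, cv2
from bench import r
def snap(n):
    c=r.camera(n); np.savez('/tmp/%s.npz'%n,**c); return c
def world(c,u,v,z=None):
    """ray to plane z, or with depth if z None"""
    T=np.linalg.inv(np.array(c['camera_from_world'])); d=np.array([(u-c['cx'])/c['fx'],(v-c['cy'])/c['fy'],1.])
    w=T[:3,:3]@d; o=T[:3,3]
    if z is None: return o+w*c['range_z'][int(round(v)),int(round(u))]
    return o+w*(z-o[2])/w[2]
E
python3 - <<'E'
from h import *
for n in('top','scene'):
    c=snap(n); cv2.imwrite(f'pics/{n}0.png',c['img'][...,::-1]); T=np.linalg.inv(np.array(c['camera_from_world'])); print(n,T[:3].round(3).tolist(),c['fx'])
s=r.read_state(); print(s['time_s'],np.round(s['tool_pos'],4),np.round(s['tool_rot'],3).tolist(),s['width'],s['force'])
E
```

```text
top [[0.02, -0.984, 0.178, 0.338], [-1.0, -0.022, -0.01, -0.073], [0.014, -0.178, -0.984, 1.086]] 384.29738003043025
scene [[-0.671, -0.546, 0.501, -0.273], [-0.741, 0.492, -0.456, 0.66], [0.002, -0.678, -0.735, 1.259]] 479.7802569558488
0.1 [0.1616 0.5776 0.2216] [[-0.963, 0.269, -0.001], [0.269, 0.963, -0.002], [0.0, -0.002, -1.0]] 0.9987072869032957 [0.68522294 0.02714747 0.21453993]
```

View pics/top0.png

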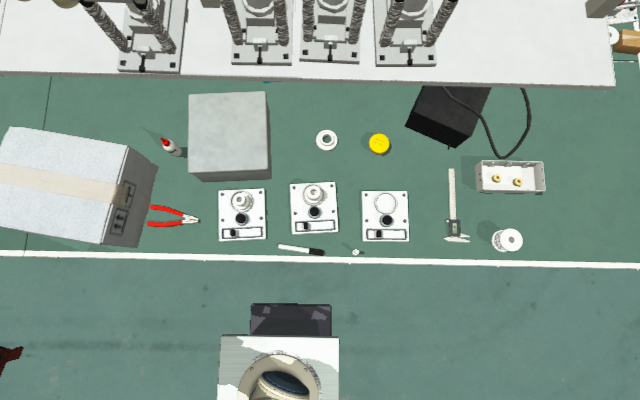

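View pics/scene0.png

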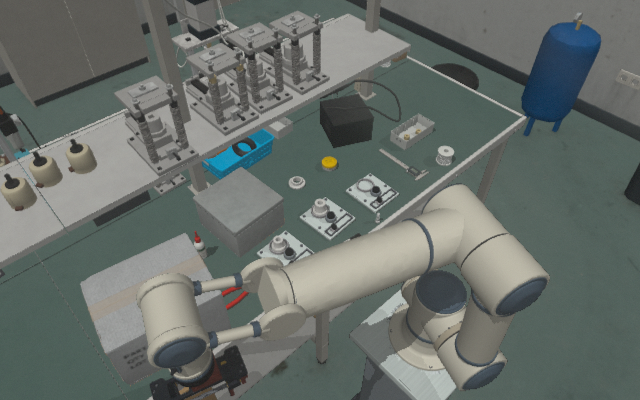

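The top view shows three stations. The right one, plate centred near (385,216), has the empty nest at (386,203). Its button is near (387,219) and its slide tab near (374,237). A marker and a bolt (357,252) lie in front. Next I'll measure them.

Run:
```python
from h import *
c=dict(np.load('/tmp/top.npz')); im=c['img']; hsv=cv2.cvtColor(im,cv2.COLOR_RGB2HSV)
m=((hsv[...,1]<50)&(hsv[...,2]>110)).astype(np.uint8)
roi=np.zeros_like(m); roi[184:248,352:418]=m[184:248,352:418]
k,_=cv2.findContours(roi,cv2.RETR_EXTERNAL,cv2.CHAIN_APPROX_NONE)
k=max(k,key=cv2.contourArea)
P=np.array([world(c,u,v,.012)[:2] for u,v in k[:,0]],np.float32)
R=cv2.minAreaRect(P);print('rect',R,cv2.boxPoints(R).round(4).tolist())
d=(hsv[...,2]<70).astype(np.uint8); n,l,st,ce=cv2.connectedComponentsWithStats(d[184:248,352:418])
for i in range(1,n):
    u,v=ce[i]+[352,184]
    if st[i,4]>8: print(st[i],(u,v),[world(c,u,v,z).round(4).tolist() for z in(.04,.036)],world(c,u,v).round(4))
# bolt, marker
for u,v in((357,252),(386,203)): print(world(c,u,v,.03).round(3),world(c,u,v).round(3))
cv2.imwrite('pics/crop.png',cv2.resize(im[180:262,345:425,::-1],None,fx=7,fy=7,interpolation=cv2.INTER_CUBIC))
```

```text
rect ((0.48125988245010376, -0.2863987684249878), (0.14498580992221832, 0.1332923173904419), 1.3211236000061035) [[0.40720000863075256, -0.22139999270439148], [0.41029998660087585, -0.3546999990940094], [0.5552999973297119, -0.3513999879360199], [0.5522000193595886, -0.21809999644756317]]
[31 32  9  9 63] (np.float64(386.8888888888889), np.float64(219.66666666666666)) [[0.4681, -0.2867, 0.04], [0.4686, -0.2875, 0.036]] [ 0.468  -0.2865  0.0411]
[25 46  4  7 26] (np.float64(378.5), np.float64(233.23076923076923)) [[0.4304, -0.2633, 0.04], [0.4308, -0.264, 0.036]] [ 0.4306 -0.2636  0.0382]
[ 0.379 -0.206  0.03 ] [ 0.378 -0.204  0.041]
[ 0.516 -0.287  0.03 ] [ 0.519 -0.291  0.011]
```

View pics/crop.png

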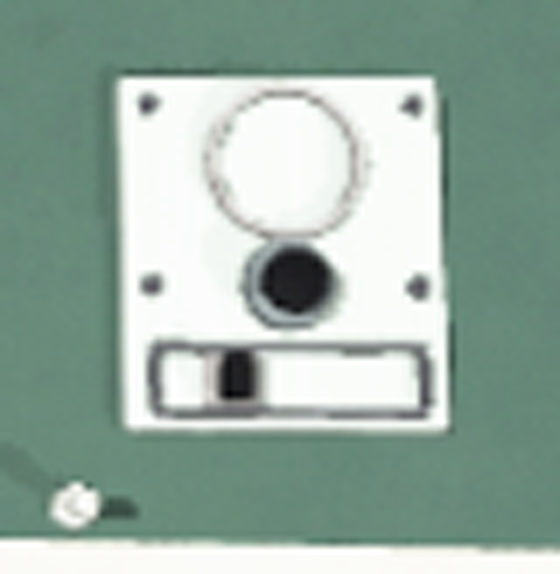

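The measurements agree with each other. The button measures (0.468,-0.287,0.041) and the plate implies (0.467,-0.287). The tab is at (0.430,-0.264), and the yaw is about 0.023 rad. The bolt is clear at (0.379,-0.205). I'll close the fingers and move over.

```bash
cat > go.py <<'E'
import sys
from h import *
s=r.read_state(); R=np.array(s['tool_rot']); p=np.array(s['tool_pos'])
t=np.array([float(a) for a in sys.argv[1:4]]); ye=np.array([-.023,1,0]);ye/=np.linalg.norm(ye); z=np.array([0,0,-1.])
Rt=np.stack([np.cross(ye,z),ye,z],1)
print('pos',p.round(4),'q',np.round(s['joint_positions'],2),'shift',(R.T@(t-p)).round(4),'turn',np.degrees(cv2.Rodrigues(R.T@Rt)[0].ravel()).round(2),'F',np.round(s['force'],1),s['time_s'])
E
python3 -m jog '[[[-0.034,-0.036,0],[0,0,0],0],[[-0.068,-0.072,0],[0,0,0],0],[[-0.102,-0.108,0],[0,0,0],0],[[-0.136,-0.144,0],[0,0,0],0],[[-0.17,-0.18,0],[0,0,0],0]]' 10
python3 -m jog '[[[-0.034,-0.036,0],[0,0,0],0],[[-0.068,-0.072,0],[0,0,0],0],[[-0.102,-0.108,0],[0,0,0],0],[[-0.136,-0.144,0],[0,0,0],0],[[-0.17,-0.18,0],[0,0,0],0]]'
python3 go.py 0.467 -0.287 0.10
```

```text
time_s: 0.6
tool_pos: [0.2772, 0.3568, 0.2221]
tool_rot: [[-0.963, 0.269, -0.0], [0.269, 0.963, -0.001], [0.0, -0.001, -1.0]]
force: [1.7, 0.1, -0.1]
width: 0.586
gripper_force: 0.0
time_s: 1.1
tool_pos: [0.3924, 0.1376, 0.2224]
tool_rot: [[-0.963, 0.269, 0.0], [0.269, 0.963, 0.0], [-0.0, 0.0, -1.0]]
force: [1.3, 0.6, 0.3]
width: 0.126
gripper_force: 0.0
pos [0.3924 0.1376 0.2224] q [ 0.26 -0.41  1.68  0.    1.87 -1.04] shift [-0.1862 -0.3888  0.1224] turn [ 1.000e-02  1.000e-02 -1.694e+01] F [1.3 0.6 0.3] 1.1
```

```bash
python3 -m jog '[[[-0.019,-0.039,0],[0,0,-4],0],[[-0.038,-0.078,0],[0,0,-8],0],[[-0.057,-0.117,0],[0,0,-12],0],[[-0.076,-0.156,0],[0,0,-16],0],[[-0.093,-0.194,0],[0,0,-17],0]]'
python3 go.py 0.467 -0.287 0.10
```

```text
time_s: 1.6
tool_pos: [0.4292, -0.0743, 0.2223]
tool_rot: [[-1.0, -0.026, -0.0], [-0.026, 1.0, 0.0], [0.0, 0.0, -1.0]]
force: [0.5, -0.4, -0.7]
width: 0.005
gripper_force: 0.0
pos [ 0.4292 -0.0743  0.2223] q [-0.25 -0.35  1.64  0.    1.86 -1.85] shift [-0.0323 -0.2136  0.1223] turn [ 0.01 -0.01  0.16] F [ 0.5 -0.4 -0.7] 1.6
```

```bash
python3 -m jog '[[[-0.008,-0.047,0],[0,0,0],0],[[-0.016,-0.094,0.01],[0,0,0],0],[[-0.024,-0.141,0.02],[0,0,0],0],[[-0.03,-0.188,0.03],[0,0,0],0],[[-0.0323,-0.2136,0.06],[0,0,0],0]]'
python3 -m jog '[[[0,0,0.02],[0,0,0],0],[[0,0,0.04],[0,0,0],0],[[0,0,0.06],[0,0,0],0],[[0,0,0.08],[0,0,0],0],[[0,0,0.09],[0,0,0],0]]'
python3 go.py 0.467 -0.287 0.034
python3 - <<'E'
from h import *
c=snap('top'); a=c['img'][160:260,320:440,::-1]; a=cv2.resize(a,None,fx=5,fy=5,interpolation=cv2.INTER_CUBIC)
c=snap('scene'); b=cv2.resize(c['img'][150:260,310:430,::-1],(0,0),fx=4,fy=4,interpolation=cv2.INTER_CUBIC)
cv2.imwrite('pics/a1.png',a); cv2.imwrite('pics/b1.png',b)
E
```

```text
time_s: 2.1
tool_pos: [0.4674, -0.2891, 0.1639]
tool_rot: [[-1.0, -0.021, 0.003], [-0.021, 1.0, -0.003], [-0.003, -0.003, -1.0]]
force: [0.9, -0.5, 0.2]
width: 0.009
gripper_force: 0.0
time_s: 2.6
tool_pos: [0.4657, -0.2844, 0.0699]
tool_rot: [[-1.0, -0.024, -0.003], [-0.024, 1.0, 0.002], [0.003, 0.002, -1.0]]
force: [-0.1, 0.1, -0.1]
width: 0.004
gripper_force: 0.0
pos [ 0.4657 -0.2844  0.0699] q [-0.61 -0.03  1.62  0.    1.55 -2.21] shift [-0.0013 -0.0027  0.0359] turn [ 0.13 -0.18  0.05] F [-0.1  0.1 -0.1] 2.6
```

View pics/b1.png

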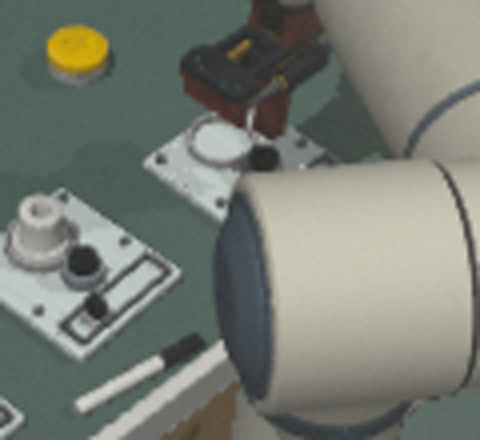

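The scene view shows the closed fingers just above the empty station's black button, at about (262,158) in the crop. I'll settle, then press in small steps.

```bash
python3 -m jog '[[[0,0,0.007],[0,0,0],0],[[0,0,0.014],[0,0,0],0],[[0,0,0.02],[0,0,0],0],[[0,0,0.02],[0,0,0],0],[[0,0,0.02],[0,0,0],0]]'
python3 go.py 0.467 -0.287 0.0335
```

```text
time_s: 3.2
tool_pos: [0.4668, -0.2851, 0.0527]
tool_rot: [[-1.0, -0.024, -0.0], [-0.024, 1.0, 0.0], [0.0, 0.0, -1.0]]
force: [0.4, -0.5, 0.0]
width: 0.007
gripper_force: 0.0
pos [ 0.4668 -0.2851  0.0527] q [-0.61 -0.02  1.64  0.    1.52 -2.21] shift [-0.0002 -0.0019  0.0192] turn [ 0.   -0.    0.05] F [ 0.4 -0.5  0. ] 3.2
```

```bash
python3 -m jog '[[[0,-0.002,0.003],[0,0,0],0],[[0,-0.002,0.006],[0,0,0],0],[[0,-0.002,0.009],[0,0,0],0],[[0,-0.002,0.012],[0,0,0],0],[[0,-0.002,0.014],[0,0,0],0]]'
python3 -m jog '[[[0,0,0.001],[0,0,0],0],[[0,0,0.002],[0,0,0],0],[[0,0,0.003],[0,0,0],0],[[0,0,0.004],[0,0,0],0],[[0,0,0.005],[0,0,0],0]]'
```

```text
time_s: 3.7
tool_pos: [0.4668, -0.2871, 0.0385]
tool_rot: [[-1.0, -0.024, -0.0], [-0.024, 1.0, -0.0], [0.0, -0.0, -1.0]]
force: [-0.7, 0.1, 2.6]
width: 0.003
gripper_force: 1.2
time_s: 4.2
tool_pos: [0.4669, -0.2872, 0.034]
tool_rot: [[-1.0, -0.024, 0.0], [-0.024, 1.0, -0.0], [-0.0, -0.0, -1.0]]
force: [-1.7, 1.2, 4.1]
width: 0.006
gripper_force: 2.3
```

```bash
python3 -m jog '[[[0,0,0.0005],[0,0,0],0],[[0,0,0.001],[0,0,0],0],[[0,0,0.001],[0,0,0],0],[[0,0,0.001],[0,0,0],0],[[0,0,0.001],[0,0,0],0]]'
python3 -m jog '[[[0,0,0],[0,0,0],0],[[0,0,0],[0,0,0],0],[[0,0,0],[0,0,0],0],[[0,0,0],[0,0,0],0],[[0,0,0],[0,0,0],0]]'
```

```text
time_s: 4.7
tool_pos: [0.4669, -0.2872, 0.0329]
tool_rot: [[-1.0, -0.024, 0.0], [-0.024, 1.0, -0.0], [-0.0, -0.0, -1.0]]
force: [-1.8, 0.7, 6.2]
width: 0.002
gripper_force: 2.6
time_s: 5.2
tool_pos: [0.4669, -0.2872, 0.0329]
tool_rot: [[-1.0, -0.024, 0.0], [-0.024, 1.0, -0.0], [-0.0, -0.0, -1.0]]
force: [-1.8, -0.0, 5.1]
width: 0.005
gripper_force: 2.6
```

```bash
python3 -m jog '[[[0,0,0],[0,0,0],0],[[0,0,0],[0,0,0],0],[[0,0,-0.002],[0,0,0],0],[[0,0,-0.006],[0,0,0],0],[[0,0,-0.012],[0,0,0],0]]'
python3 -m jog '[[[0,0,-0.01],[0,0,0],0],[[0,0,-0.02],[0,0,0],0],[[0,0,-0.03],[0,0,0],0],[[0,0,-0.03],[0,0,0],0],[[0,0,-0.03],[0,0,0],0]]'
python3 go.py 0.4295 -0.228 0.06
```

```text
time_s: 5.7
tool_pos: [0.4666, -0.287, 0.0442]
tool_rot: [[-1.0, -0.024, -0.001], [-0.024, 1.0, 0.001], [0.001, 0.001, -1.0]]
force: [-0.0, -0.1, -0.6]
width: 0.01
gripper_force: 0.0
time_s: 6.2
tool_pos: [0.467, -0.2872, 0.0751]
tool_rot: [[-1.0, -0.024, 0.001], [-0.024, 1.0, -0.0], [-0.001, -0.0, -1.0]]
force: [-0.5, -0.4, -0.6]
width: 0.003
gripper_force: 0.0
pos [ 0.467  -0.2872  0.0751] q [-0.61 -0.03  1.61  0.    1.55 -2.21] shift [0.0361 0.0601 0.015 ] turn [-0.03  0.04  0.05] F [-0.5 -0.4 -0.6] 6.2
```

```bash
python3 -m jog '[[[0.012,0.02,0],[0,0,0],0],[[0.024,0.04,0],[0,0,0],0],[[0.036,0.06,0],[0,0,0],0],[[0.036,0.06,0.005],[0,0,0],0],[[0.036,0.06,0.01],[0,0,0],0]]'
python3 -m jog '[[[0,0,0.01],[0,0,0],0],[[0,0,0.02],[0,0,0],0],[[0,0,0.03],[0,0,0],0],[[0,0,0.04],[0,0,0],0],[[0,0,0.042],[0,0,0],0]]'
python3 go.py 0.4293 -0.30 0.023
python3 - <<'E'
from h import *
c=snap('top'); cv2.imwrite('pics/a2.png',cv2.resize(c['img'][160:260,320:440,::-1],None,fx=5,fy=5,interpolation=cv2.INTER_CUBIC))
E
```

```text
time_s: 6.7
tool_pos: [0.4295, -0.2281, 0.0642]
tool_rot: [[-1.0, -0.024, 0.0], [-0.024, 1.0, -0.001], [-0.0, -0.001, -1.0]]
force: [-0.3, 0.2, -0.1]
width: 0.006
gripper_force: 0.0
time_s: 7.2
tool_pos: [0.4285, -0.2276, 0.0205]
tool_rot: [[-1.0, -0.024, -0.003], [-0.024, 1.0, 0.002], [0.003, 0.002, -1.0]]
force: [-0.2, -0.3, -0.3]
width: 0.008
gripper_force: 0.0
pos [ 0.4285 -0.2276  0.0205] q [-0.56 -0.16  1.84 -0.    1.47 -2.15] shift [ 0.001  -0.0724 -0.0026] turn [ 0.1  -0.15  0.04] F [-0.2 -0.3 -0.3] 7.2
```

View pics/a2.png

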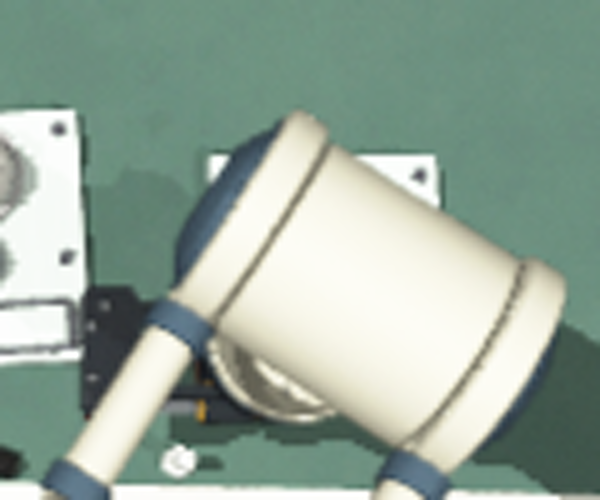

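The arm hides the tab in the top view, and the bolt at (180,460) in the crop is untouched. I'll rise 3 mm and push slowly, watching the force.

```bash
python3 -m jog '[[[0,-0.001,-0.003],[0,0,0],0],[[0,-0.004,-0.003],[0,0,0],0],[[0,-0.008,-0.003],[0,0,0],0],[[0,-0.012,-0.003],[0,0,0],0],[[0,-0.016,-0.003],[0,0,0],0]]'
python3 -m jog '[[[0,-0.004,0],[0,0,0],0],[[0,-0.008,0],[0,0,0],0],[[0,-0.012,0],[0,0,0],0],[[0,-0.016,0],[0,0,0],0],[[0,-0.02,0],[0,0,0],0]]'
```

```text
time_s: 7.75
tool_pos: [0.4299, -0.2445, 0.0259]
tool_rot: [[-1.0, -0.024, 0.0], [-0.024, 1.0, -0.0], [-0.0, -0.0, -1.0]]
force: [-0.4, 0.2, 0.7]
width: 0.005
gripper_force: 0.0
time_s: 8.25
tool_pos: [0.4302, -0.2642, 0.0256]
tool_rot: [[-1.0, -0.024, -0.0], [-0.024, 1.0, 0.0], [0.0, 0.0, -1.0]]
force: [-0.9, 1.9, 1.0]
width: 0.007
gripper_force: 0.8
```

```bash
python3 -m jog '[[[0,-0.004,0],[0,0,0],0],[[0,-0.008,0],[0,0,0],0],[[0,-0.011,0],[0,0,0],0],[[0,-0.014,0],[0,0,0],0],[[0,-0.016,0],[0,0,0],0]]'
python3 -m jog '[[[0,-0.001,0],[0,0,0],0],[[0,-0.002,0],[0,0,0],0],[[0,-0.003,0],[0,0,0],0],[[0,-0.004,0],[0,0,0],0],[[0,-0.005,0],[0,0,0],0]]'
```

```text
time_s: 8.75
tool_pos: [0.4306, -0.2802, 0.0255]
tool_rot: [[-1.0, -0.024, -0.0], [-0.024, 1.0, 0.0], [0.0, 0.0, -1.0]]
force: [-1.1, 2.0, 0.6]
width: 0.005
gripper_force: 0.8
time_s: 9.25
tool_pos: [0.4307, -0.285, 0.0256]
tool_rot: [[-1.0, -0.024, -0.0], [-0.024, 1.0, 0.0], [0.0, 0.0, -1.0]]
force: [-2.1, 1.4, 0.6]
width: 0.006
gripper_force: 0.8
```

```bash
python3 -m jog '[[[0,-0.001,0],[0,0,0],0],[[0,-0.002,0],[0,0,0],0],[[0,-0.003,0],[0,0,0],0],[[0,-0.004,0],[0,0,0],0],[[0,-0.004,0],[0,0,0],0]]'
```

```text
time_s: 9.75
tool_pos: [0.4309, -0.2892, 0.0256]
tool_rot: [[-1.0, -0.024, 0.0], [-0.024, 1.0, -0.0], [-0.0, -0.0, -1.0]]
force: [-1.2, 1.0, 0.8]
width: 0.012
gripper_force: 0.5
```

```bash
python3 -m jog '[[[0,-0.0005,0],[0,0,0],0],[[0,-0.001,0],[0,0,0],0],[[0,-0.0015,0],[0,0,0],0],[[0,-0.002,0],[0,0,0],0],[[0,-0.0025,0],[0,0,0],0]]'
```

```text
time_s: 10.25
tool_pos: [0.431, -0.2915, 0.0256]
tool_rot: [[-1.0, -0.024, 0.0], [-0.024, 1.0, 0.0], [-0.0, 0.0, -1.0]]
force: [-0.6, 1.2, -0.3]
width: 0.001
gripper_force: 0.8
```

```bash
python3 -m jog '[[[0,-0.0005,0],[0,0,0],0],[[0,-0.001,0],[0,0,0],0],[[0,-0.0015,0],[0,0,0],0],[[0,-0.002,0],[0,0,0],0],[[0,-0.0025,0],[0,0,0],0]]'
python3 go.py 0.43 -0.29 0.03
```

```text
time_s: 10.75
tool_pos: [0.431, -0.294, 0.0256]
tool_rot: [[-1.0, -0.024, 0.0], [-0.024, 1.0, 0.0], [-0.0, 0.0, -1.0]]
force: [0.0, 1.9, 0.0]
width: 0.006
gripper_force: 0.8
pos [ 0.431  -0.294   0.0256] q [-0.66 -0.07  1.74  0.    1.47 -2.26] shift [ 0.0009  0.004  -0.0044] turn [0.   0.   0.05] F [0.  1.9 0. ] 10.75
```

```bash
python3 -m jog '[[[0,-0.0005,0],[0,0,0],0],[[0,-0.001,0],[0,0,0],0],[[0,-0.0015,0],[0,0,0],0],[[0,-0.002,0],[0,0,0],0],[[0,-0.002,0],[0,0,0],0]]'
```

```text
time_s: 11.25
tool_pos: [0.431, -0.2961, 0.0256]
tool_rot: [[-1.0, -0.024, 0.0], [-0.024, 1.0, -0.0], [-0.0, -0.0, -1.0]]
force: [-0.3, 0.3, -0.6]
width: 0.004
gripper_force: 0.6
```

```bash
python3 -m jog '[[[0,-0.0005,0],[0,0,0],0],[[0,-0.001,0],[0,0,0],0],[[0,-0.0015,0],[0,0,0],0],[[0,-0.002,0],[0,0,0],0],[[0,-0.002,0],[0,0,0],0]]'
python3 - <<'E'
from h import *
c=snap('top'); cv2.imwrite('pics/a3.png',cv2.resize(c['img'][160:260,320:440,::-1],None,fx=5,fy=5,interpolation=cv2.INTER_CUBIC))
E
```

```text
time_s: 11.75
tool_pos: [0.431, -0.2968, 0.0256]
tool_rot: [[-1.0, -0.024, -0.0], [-0.024, 1.0, 0.003], [0.0, 0.003, -1.0]]
force: [-0.3, 6.7, 2.1]
width: 0.007
gripper_force: 3.3
```

View pics/a3.png

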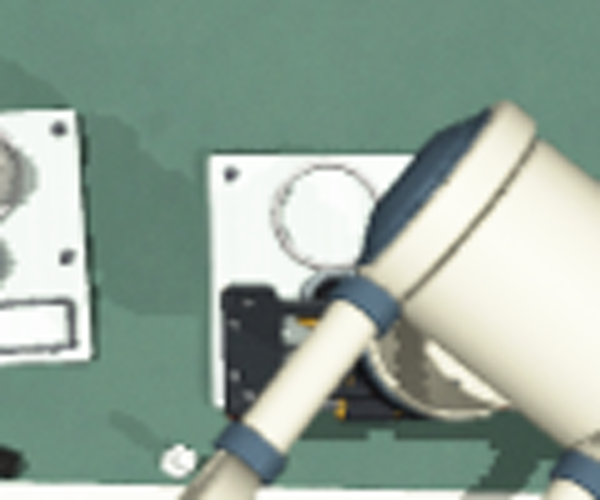

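The tool has stalled at 6.7 N, which is the right-hand stop. In the top view the gripper (crop 230–430, 290–415) covers the slide. I'll back off, lift, move clear and check.

```bash
python3 -m jog '[[[0,0.003,0],[0,0,0],0],[[0,0.008,0],[0,0,0],0],[[0,0.012,0],[0,0,0],0],[[0,0.012,-0.02],[0,0,0],0],[[0,0.012,-0.05],[0,0,0],0]]'
python3 -m jog '[[[0,0,-0.05],[0,0,0],0],[[0,0,-0.1],[0,0,0],0],[[0,0,-0.15],[0,0,0],0],[[0,0.05,-0.15],[0,0,0],0],[[0,0.1,-0.15],[0,0,0],0]]'
python3 -m jog '[[[0,0.05,0],[0,0,0],0],[[0,0.1,0],[0,0,0],0],[[0,0.15,0],[0,0,0],0],[[0,0.2,0],[0,0,0],0],[[0,0.25,0],[0,0,0],0]]'
python3 -m jog '[[[0,0.03,0],[0,0,0],0],[[0,0.06,0],[0,0,0],0],[[0,0.06,0],[0,0,0],0],[[0,0.06,0],[0,0,0],0],[[0,0.06,0],[0,0,0],0]]'
python3 - <<'E'
from h import *
c=snap('top'); im=c['img']; d=(im.max(2)<70).astype(np.uint8)
n,l,st,ce=cv2.connectedComponentsWithStats(d[184:248,352:418])
for i in range(1,n):
    u,v=ce[i]+[352,184]
    if st[i,4]>8: print(st[i],world(c,u,v,.04).round(4),world(c,u,v,.036).round(4))
cv2.imwrite('pics/a4.png',cv2.resize(im[120:270,190:480,::-1],None,fx=2.7,fy=2.7,interpolation=cv2.INTER_CUBIC))
E
```

```text
time_s: 12.3
tool_pos: [0.4297, -0.285, 0.0741]
tool_rot: [[-1.0, -0.024, -0.003], [-0.024, 1.0, 0.002], [0.003, 0.002, -1.0]]
force: [0.5, -0.9, 0.1]
width: 0.002
gripper_force: 0.0
time_s: 12.8
tool_pos: [0.429, -0.1861, 0.2281]
tool_rot: [[-1.0, -0.021, 0.004], [-0.021, 1.0, -0.002], [-0.004, -0.002, -1.0]]
force: [1.7, 0.1, -0.2]
width: 0.006
gripper_force: 0.0
time_s: 13.3
tool_pos: [0.422, 0.0658, 0.2261]
tool_rot: [[-1.0, -0.023, 0.002], [-0.023, 1.0, -0.0], [-0.002, -0.0, -1.0]]
force: [0.7, -0.2, 0.6]
width: 0.008
gripper_force: 0.0
time_s: 13.8
tool_pos: [0.4211, 0.1231, 0.2257]
tool_rot: [[-1.0, -0.023, 0.0], [-0.023, 1.0, -0.001], [-0.0, -0.001, -1.0]]
force: [-0.3, -1.2, 0.7]
width: 0.006
gripper_force: 0.0
[30 32 10  9 66] [ 0.4679 -0.2863  0.04  ] [ 0.4684 -0.2871  0.036 ]
[ 8 41  2 16 29] [ 0.432  -0.2142  0.04  ] [ 0.4323 -0.2147  0.036 ]
[41 46  5  7 29] [ 0.4321 -0.3095  0.04  ] [ 0.4325 -0.3104  0.036 ]
```

View pics/a4.png

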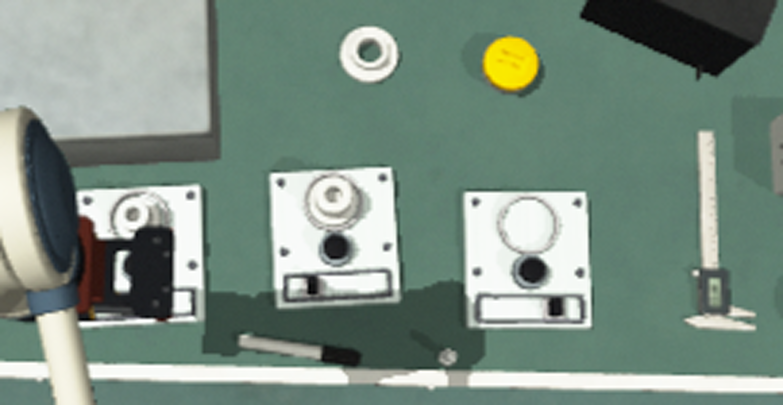

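The empty station's tab, at (555,307) in the crop, is now at the right end: it moved from y -0.264 to -0.310 and ended against the stop. The button at (532,270) is up, and everything else in view is in place with the arm clear.

```bash
python3 -c "
from bench import r
print(r.job_done())"
```

```text
the job is handed in; nothing more can be done
None
```

I pressed and held the empty (right-hand) station's call button, which came back up, then pushed its slide to the right stop, moved clear and handed the job in; the judge returned no verdict.

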